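Set and lock the threading head

TASK

Set the size dial of the green threading head so that its white pointer stands at the red rider on the scale. Then lock the head: press the hexagonal collar down against its spring, turn it clockwise until its yellow pin reaches the notch with the red mark, and let it spring fully back up into that notch. Leave the loose tools and parts around it where they are.

Things in the scene. Friction and masses are not known exactly. Their poses are not given: they have to be found in the camera images.
- head: Green cast threading head, fixed on the bench. Plate 165 x 450 x 12 mm; origin on the bench surface, z up, x away from its front. The collar's axis stands at x 0, y +85 mm, the dial's at x 0, y -100 mm of this frame.
- locked_mark (a point): Red mark at the locked notch, 65.5 mm from the collar's axis, 54 mm above the bench. It is on a fixed steel guard ring round the collar (outer radius 69 mm, inner 48 mm, top 52 mm above the bench) with two gaps for the pin: a wide one (three white marks: unlocked bay) and a narrow one (this red mark: locked notch).
- collar (a joint): Turn of the lock collar, rad, growing clockwise seen from above. Start 0.02 to 0.43 (pin in the unlocked bay). Pin centred in the locked notch at 2.60; hard stop at 2.65. Between about 0.50 and 2.55 the guard ring holds the pin down. Stays where it is left (friction 0.12 N m).
- press (a joint): Height of the collar on its spring, m: 0 up, -0.0085 fully down (hard stop). Pressing needs about 6 N at first, 11 N fully down. The pin passes under the ring below about -0.006. In the bay and in the locked notch it springs up to 0 when let go; between them it rests under the ring at about -0.006, where it may be let go and regrasped.
- collar_top (a point): Centre of the top of the collar's hexagon, on its axis, 104 mm above the bench when up (a 5.5 mm stub stands above). Steel hexagon 56 mm across flats, 32 mm high; below it a dark round shoulder, radius 44 mm, that fingertips can press on. Its z: axis of turning; its x: to the pin, normal to a pair of flats (as are the directions 60 and 120 deg from it).
- collar_pin (a point): Top of the yellow pin that sticks out of the collar's shoulder, at radius 60 mm, 52 mm above the bench when up; pin 11 mm wide, out to radius 62 mm.
- dial (a joint): Turn of the size dial, rad, growing clockwise seen from above. Start 0 to 0.6; stops at -0.1 and 3.3. Stays where it is left (friction 0.06 N m).
- dial_top (a point): Centre of the top of the dial's black grip bar, on its axis, 72.5 mm above the bench. Bar 66 mm long (its x axis, towards the pointer), 16 mm thick (its y), 30 mm high, on a disc of radius 36 mm.
- dial_pointer (a point): Just beyond the tip of the dial's white pointer, at radius 46 mm from the dial's axis.
- rider_mark (a point): Inner end of the red rider, a fixed 14 x 6 x 6 mm block on the white scale, at radius 46 mm from the dial's axis, 38 mm above the bench. Its angle on the scale varies.
- die_a: Loose round die, 60 mm across, 16 mm high, lying on the head's plate. Origin under its centre.
- die_b: Loose round die, 68 mm across, 18 mm high, on the bench in front of the head. Origin under its centre.
- tap_wrench: Loose steel tap wrench, 234 mm long (along its x), 18 mm high, behind the head. Origin under its centre.
- screwdriver: Loose screwdriver, 190 mm long (along its x), wooden handle, in front of the head.
- oil: Loose oil bottle, 66 mm across, 150 mm high, on the left. Origin under its centre.
- yoke: Loose steel yoke, 52 x 40 mm, 82 mm high, on the right. Origin under its centre.
- tin: Loose grease tin, 70 mm across, 80 mm high, on the left. Origin under its centre.

How it is judged:
On the way, in this order (a step that is already met when the one before it is completed fails the run):
1. the dial's pointer stands at the red rider while the collar is still unlocked (horizontal distance between dial_pointer and rider_mark below 0.005 m and value of joint collar below 0.6 rad), for 0.2 s.
2. the collar is turned to the locked mark and has sprung up into its notch (value of joint collar above 2.5 rad and value of joint press above -0.002 m), for 0.2 s.
At the end, for the whole second after the job is handed in: The dial's pointer is within 5 mm of the red rider's mark, the collar is turned past 2.5 rad with its pin in the locked notch, and it has sprung up to within 2 mm of fully up (all of step 2 and horizontal distance between dial_pointer and rider_mark below 0.005 m); the robot touches nothing.
It fails at once if a loose tool or part is moved by more than 40 mm (distance of any of die_a, die_b, tap_wrench, screwdriver, oil, yoke, tin from where it was at the start of the episode above 0.04 m).
It also fails if it takes over 72 s, if anything falls off the work surface, if the arm or the gripper's body presses on something with over 40 N, if the wrist force passes 120 N, or if a joint passes its speed limit or range.

ROBOT

A 7-joint arm with a two-finger parallel gripper is mounted at the origin on the work surface. World frame = base frame: x ahead of the robot, y to its left, z up, the work surface at z = 0. Lengths are in m, angles in rad, forces in N, time in s.
With the tool pointing down it reaches from about 0.425 to 0.925 m from the base axis. Payload 6.8 kg.
Tool frame: the origin (TCP) lies at the very end of the fingers, on their centre line; the grasp point (between the pads) lies 19 mm behind it (grip_point_offset is the distance from the TCP to the grasp point, in m); z points along the fingers, y is the line along which they close (so a half turn about z gives the same grasp; the last joint's range is limited). The gripper opens to 85 mm and grips with 20 to 120 N. Pads are 22 mm wide; open, the fingers measure 114 mm over their backs; the gripper's body (76 mm by 85 mm) begins 54 mm behind the grasp point. The pads swing forward as they close: fully open they stand 13 mm farther back than shut.
Start: joints at [1.151, 0.477, 0.022, 1.555, -0.011, 1.109, -0.083], TCP at [0.207, -0.642, 0.231] pointing down, gripper open.
Joint ranges: [-2.96, 2.96], [-0.34, 2.1], [-1.41, 1.46], [0.24, 2.44], [-1.37, 4.51], [0.17, 1.92], [-2.96, 2.96]. Speed limits (rad/s): [2.39, 2.39, 3.14, 3.14, 3.14, 3.14, 3.14].

INTERFACE

Orientations are given as a unit quaternion [w, x, y, z].
In Python, from station import * gives the robot as it stands.
- The arm moves only by the tool carry_out, never from a script. Its argument "rows" is text: rows parted by semicolons, each of 4 numbers parted by spaces: the shift along the world's x, y, z in mm, then the turn about the world's z in degrees. In form: dx dy dz yaw; .... A call has 1 to 10 rows; each row shifts and turns the commanded pose from where the row before left it; what a row does not reach is not made up. A row lasts 1/8 s, in which the tool goes at most 62.5 mm and 10.7 degrees, less where a joint would pass 70% of its speed; a pose out of reach is approached as far as the arm can. A call is refused whole if a number of a shift passes 62.5 or a number of a turn 10.7, either way. A call with a gripper value outside its range is refused whole. "claw" is the finger opening in mm, from 0 to 85.4, set as the call begins (left out, the last holds). The fingers move at their own pace and stop on an object; "force" is the grip in N (left out, the last holds). Time passes only in rows, so rows that do not move let the fingers close. It gives the time, the measured TCP pose, the force, the opening and the grip force at its end, in the units of the state.
- get_obs(): the state, without advancing time (a new reading comes with each control period).
- read_camera(name): name is "scene" or "side" or "wrist"; returns a dict with "img" (420x560x3 uint8, blue, green, red), "fov_y" (degrees; the focal length in pixels is half the picture's height over the tangent of half this angle, whatever the lens; pixels are square), "cx", "cy" (the principal point, pixels), "world_to_cam" (4x4, takes a point from world to camera coordinates). Camera axes: x right, y up, looking along -z (the intrinsics and any distortion apply to the point x, -y, -z); pixel columns grow to the right and rows downward; lengths in m; the calibration is good to about 2 mm. A picture is of the moment at which its call begins. There is no depth.
- hand_in(): hands the job in; it is judged then, once.
Trained networks look in the newest picture that a camera, given by its name, has taken for a name from the list of things; names that differ only in an ending like _2 or _b are one class to them, and where a whole thing is asked for, a point or a joint stands for the part that bears it (a point fixed in the world has none). Each returns a list of dicts, best first, with "confidence" (0 to 1); they miss things now and then, are a little off and sometimes report something else, mostly with a low value. They report only what shows in the picture. A call takes as long as a camera call.
- recognise(camera, thing): "centre" ([column, row] in pixels, amid what is visible of it).
- outline_of(camera, thing): "pixels" (420x560 bool, what is visible of it) and "centre" ([column, row] in pixels, amid what is visible of it).
- place_of(camera, thing): "centre" ([column, row] in pixels: a listed point, or the origin of a listed thing).
The state is a dict: "t": time; "q": joint angles; "joint_vel": joint speeds; "joint_torque": joint torques, N m; "eef_pos": TCP position; "tool_rot": TCP orientation; "contact_force": force on the tool from outside, world axes, zero at the start; "torque": the same for the moment, N m; "gripper_width": opening from 0.0 (shut) to 1.0 (fully open); "grasp_force": force on a finger pad.
Only numpy, scipy, OpenCV 4.12 (cv2) and the standard library are available. Lean on these libraries where they do the work, as an engineer would, in place of code of your own. Each camera call takes 0.05 s, during which the arm holds its last target. There are 200 camera calls.

## Working session

There is one attempt and no reset: what is moved stays moved. The work goes in short steps, Python scripts to look and compute and a tool call to move; the robot and the scene stay as the last step left them, time stands still between calls to the robot, and variables do not carry over. Pictures are saved under pics/ and viewed, at most 10 in all, crops included, and the job is handed in when it is done.

Besides the shell and the picture viewer there is one more tool, called after "Emit:" as name(argument=value, ...) on one line, values as JSON. carry_out: Moves the arm, as the interface text tells. Its arguments: {"type":"object","properties":{"rows":{"type":"string"},"claw":{"type":"number"},"force":{"type":"number"}},"required":["rows"]}

```bash
mkdir -p pics; cat > h.py <<'E'
from station import *
import numpy as np, cv2
def ray(c,px):
    f=210/np.tan(np.radians(c["fov_y"])/2); M=np.array(c["world_to_cam"])
    d=np.array([(px[0]-c["cx"])/f,-(px[1]-c["cy"])/f,-1.])
    R=M[:3,:3]; o=-R.T@M[:3,3]; d=R.T@d
    return o,d/np.linalg.norm(d)
def tri(rays):
    A=0;b=0
    for o,d in rays:
        P=np.eye(3)-np.outer(d,d); A=A+P; b=b+P@o
    x=np.linalg.solve(A,b)
    return x,[round(1000*float(np.linalg.norm((np.eye(3)-np.outer(d,d))@(x-o))),1) for o,d in rays]
def atz(r,z):
    o,d=r; return o+d*(z-o[2])/d[2]
E
python3 - <<'E'
from h import *
C={n:read_camera(n) for n in("scene","side","wrist")}
print([k for k in C["scene"]])
for n in("scene","side"):
    print(n,{k:v for k,v in C[n].items() if k not in("img","world_to_cam")},ray(C[n],(280,210)))
cv2.imwrite("pics/a.png",C["scene"]["img"]);cv2.imwrite("pics/b.png",C["side"]["img"])
for t in["head","collar_top","collar_pin","locked_mark","dial_top","dial_pointer","rider_mark","die_a","oil","yoke","tin"]:
    rs=[];s=""
    for n in("scene","side","wrist"):
        p=place_of(n,t)
        if p:
            s+=f" {n}{np.round(p[0]['centre'],1)} {p[0]['confidence']:.2f}"
            if p[0]['confidence']>.4 : rs.append(ray(C[n],p[0]["centre"]))
    if len(rs)>1:
        x,e=tri(rs); s+=f" -> {np.round(x*1000,1)} {e}"
    print(t,s)
E
```

```text
['img', 'fov_y', 'cx', 'cy', 'world_to_cam']
scene {'fov_y': 49.703265557656884, 'cx': 283.37616708200915, 'cy': 214.5951666315539} (array([ 1.23889964, -0.17940678,  0.84878579]), array([-0.68391731,  0.17083099, -0.70927702]))
side {'fov_y': 44.80214964320772, 'cx': 285.52626719664147, 'cy': 211.67547209448887} (array([ 0.41398392, -0.76728837,  1.00970549]), array([ 0.10132748,  0.63422507, -0.76647981]))
head  scene[256.9 246.9] 0.74 side[280.9 249.3] 0.59 -> [528.7 -60.8   4.2] [2.7, 2.7]
collar_top  scene[292.  216.8] 0.79 side[279.7 197. ] 0.55 -> [541.6  24.3  97.9] [2.4, 2.4]
collar_pin  scene[277.3 216.1] 0.88 side[258.  225.2] 0.87 -> [480.4   0.9  40. ] [2.9, 2.9]
locked_mark  scene[320.8 230.1] 0.67 side[285.3 190.5] 0.77 -> [564.4  86.4  53.2] [1.1, 1.1]
dial_top  scene[212.8 232.5] 0.81 side[257.6 221.8] 0.64 -> [ 505.1 -121.1  122.1] [58.6, 58.6]
dial_pointer  scene[233.5 240. ] 0.65 side[283.4 263.1] 0.94 -> [ 522.3 -117.4   35.5] [1.7, 1.7]
rider_mark  scene[207.2 254.4] 0.45 side[300.2 280. ] 0.60 -> [ 552.1 -180.2   44.8] [3.7, 3.7]
die_a  scene[342.5 231.6] 0.75 side[227.  234.4] 0.94 -> [ 391.9  209.2 -206.6] [29.3, 29.3]
oil  scene[447.9 219.5] 0.65 side[263.6 117.4] 0.86 -> [564.2 441.   -7.1] [5.2, 5.2]
yoke  scene[ 93.  272.7] 0.61 side[301.  411.5] 0.94 -> [ 500.  -446.1    4.7] [2.3, 2.3]
tin  scene[417.9 186.3] 0.56 side[224.4 127.5] 0.85 -> [439.6 414.1   1.6] [0.1, 0.1]
```

View pics/a.png

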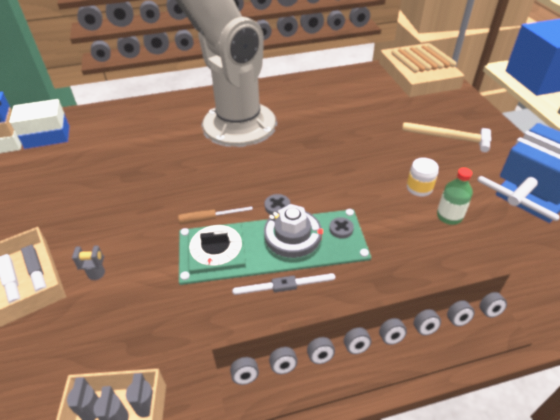

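View pics/b.png

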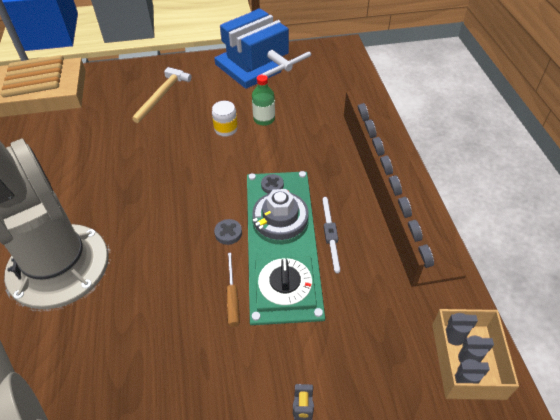

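Picture a: collar near (292,216), dial (216,245), red mark (321,231), rider (209,261). Picture b: collar (280,205), dial (285,278), rider (308,285). I'll bring the wrist camera over.

Emit:
carry_out(rows="34 55 10 0;34 55 10 0;34 55 10 0;34 55 10 0;34 55 10 0;34 55 10 0;34 55 10 0;34 55 10 0;34 55 10 0;0 0 0 0")

```text
t: 3.05
eef_pos: [0.5023, -0.164, 0.3184]
tool_rot: [-0.0, 0.987, 0.16, 0.002]
contact_force: [0.2, -1.7, 0.1]
gripper_width: 1.003
grasp_force: 0.0
```

```bash
cat > look.py <<'E'
from h import *
import sys,json,os
from scipy.spatial.transform import Rotation as Ro
c=read_camera("wrist"); o=get_obs()
w=o["tool_rot"]; print("t",o["t"],np.round(o["eef_pos"],4),Ro.from_quat([w[1],w[2],w[3],w[0]]).as_matrix().round(3).tolist(), "q7",o["q"])
cv2.imwrite(f"pics/{sys.argv[1]}.png",c["img"])
D=json.load(open("d.json")) if os.path.exists("d.json") else {}
def R(c,p): a,b=ray(c,p); return [a.tolist(),b.tolist()]
S={n:(c if n=="wrist" else read_camera(n)) for n in("scene","side","wrist")}
for t in["head","collar_top","collar_pin","locked_mark","dial_top","dial_pointer","rider_mark"]:
    L=[]
    for n in S:
        p=place_of(n,t)
        if p and p[0]["confidence"]>.4:
            L.append(R(S[n],p[0]["centre"])); 
            if n=="wrist": 
                D.setdefault(t,[]).append(L[-1]); s=f"{np.round(p[0]['centre'],1)} {p[0]['confidence']:.2f}"
                z={"head":0,"collar_top":.104,"collar_pin":.052,"locked_mark":.054,"dial_top":.0725,"dial_pointer":.04,"rider_mark":.038}[t]
                print(t,s,"atz",np.round(1000*atz([np.array(v) for v in L[-1]],z),1))
    for nm,LL in(("3cam",L),("wrists",D.get(t,[]))):
        if len(LL)>1:
            x,e=tri([[np.array(v) for v in r] for r in LL]); print("   ",nm,np.round(x*1000,1),e)
json.dump(D,open("d.json","w"))
E
python3 look.py w1
```

```text
t 3.1 [ 0.5005 -0.1674  0.3177] [[0.95, 0.312, 0.001], [0.312, -0.95, 0.0], [0.001, 0.0, -1.0]] q7 [ 0.4542219   0.17545393 -0.28513566  1.78053454  0.05255876  1.19199654
 -1.10005027]
head [210.3  98.1] 0.59 atz [532.7 -58.6   0. ]
    3cam [528.8 -60.8  -0. ] [2.7, 3.4, 4.5]
collar_top [108.9  70.1] 0.66 atz [538.1  21.7 104. ]
    3cam [556.  -54.2 149.9] [86.3, 38.7, 51.6]
collar_pin [139.3 120.8] 0.90 atz [488.5   2.9  52. ]
    3cam [486.6   1.3  48.9] [2.1, 3.2, 2.8]
locked_mark [76.9 20.6] 0.96 atz [569.8  83.6  54. ]
    3cam [567.3  85.4  51. ] [0.6, 2.5, 2.4]
dial_top [286.4 141.8] 0.55 atz [ 521.9 -162.4   72.5]
    3cam [ 520.  -161.    71.5] [0.9, 1.9, 2.3]
dial_pointer [248.4 120.3] 0.89 atz [ 526.8 -114.2   40. ]
    3cam [ 523.7 -114.7   31.2] [1.3, 1.6, 2.2]
rider_mark [312.4 111.7] 0.44 atz [ 559.6 -182.2   38. ]
    3cam [ 562.8 -181.7   42.8] [0.7, 2.4, 2.9]
```

View pics/w1.png

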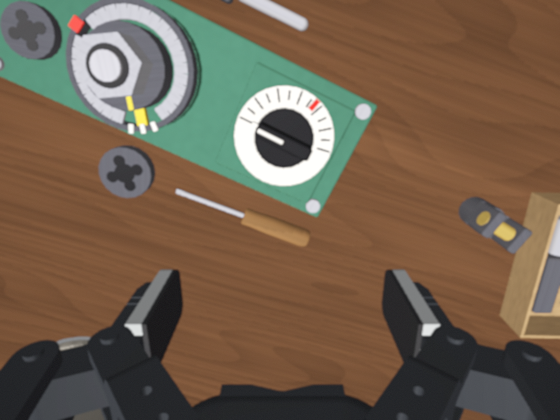

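Wrist view: dial centre (285,137), pointer tip (258,130), rider (315,105), collar (105,65), pin (140,117), red mark (77,24). Estimated: dial axis ≈(521,-162), pointer at ≈85°, rider at ≈-27°, so the dial has to turn clockwise ≈112°. Next I'll go over the dial with the fingers aligned and look again.

Emit:
carry_out(rows="3 1 -16 9.6;3 1 -16 9.6;3 1 -16 9.6;3 1 -16 9.6;3 1 -16 9.6;3 1 -16 9.6;3 1 -16 9.6;0 0 0 0;0 0 0 0")

```text
t: 5.38
eef_pos: [0.5206, -0.1628, 0.2058]
tool_rot: [0.0, 0.738, 0.675, 0.0]
contact_force: [-0.2, 0.0, 0.3]
gripper_width: 1.0
grasp_force: 0.0
```

```bash
python3 look.py w2
```

```text
t 5.425 [ 0.5208 -0.1628  0.2061] [[0.089, 0.996, 0.001], [0.996, -0.089, -0.0], [-0.0, 0.001, -1.0]] q7 [ 0.54942054  0.32621113 -0.4397233   1.87020501  0.16531985  0.97955075
 -0.05136957]
head [282.8  58.5] 0.80 atz [531.1 -61.9   0. ]
    3cam [532.4 -56.1  -2.6] [5.3, 0.7, 5.8]
    wrists [532.3 -61.1   7.5] [1.7, 1.7]
    3cam [ 503.8 -186.4  -21.4] [236.8, 236.8]
    3cam [484.8   3.7  50.1] [2.7, 2.7]
    3cam [ 519.5 -160.1   68. ] [3.5, 3.5]
dial_pointer [286.1 122.9] 0.65 atz [ 529.  -115.5   40. ]
    3cam [ 528.  -117.1   38.7] [2.8, 2.0, 1.8]
    wrists [ 528.6 -114.5   50.8] [0.5, 0.5]
rider_mark [332.3 192.2] 0.64 atz [ 566.1 -182.3   38. ]
    3cam [ 565.3 -181.5   40.4] [0.5, 0.5]
    wrists [ 562.4 -179.1   52.7] [2.5, 2.5]
```

View pics/w2.png

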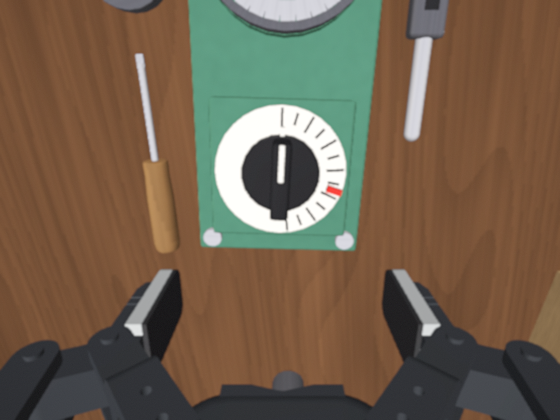

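Wrist view: scale centre ≈(281,169), bar along (283,138)-(279,219), rider (333,190). Refining from its colours.

```bash
python3 - <<'E'
from h import *
c=read_camera("wrist");im=c["img"].astype(int);b,g,r=im[...,0],im[...,1],im[...,2]
roi=np.zeros(b.shape,bool);roi[100:240,205:360]=1
def mean(m):y,x=np.nonzero(m);return x.mean(),y.mean(),len(x)
w=(roi&(im.min(2)>150)).astype(np.uint8)
k=max(cv2.findContours(w,0,1)[0],key=cv2.contourArea)
e=cv2.fitEllipse(cv2.convexHull(k));print(e)
C=atz(ray(c,e[0]),.036);
mr=roi&(r>150)&(g<90)&(b<90);p=mean(mr);R=atz(ray(c,p),.041)
for z in(.034,.036,.038):
  C=atz(ray(c,e[0]),z);d=R-C;print("centre",C*1000,"rider",R*1000,np.hypot(*d[:2]),np.degrees(np.arctan2(d[1],d[0])),"disc r px",e[1])
q=np.zeros_like(roi);q[140:190,270:295]=1
m=q&(im.min(2)>150);y,x=np.nonzero(m);print(len(x),x.min(),x.max(),y.min(),y.max())
l=cv2.fitLine(np.c_[x,y].astype(np.float32),cv2.DIST_L2,0,.01,.01).ravel()
P=[atz(ray(c,(l[2]+s*l[0],l[3]+s*l[1])),.0725) for s in(-20,20)];d=P[0]-P[1];print("pointer ang",np.degrees(np.arctan2(d[1],d[0])),P,l)
# dark bar
E
```

```text
((280.4436340332031, 168.5579376220703), (129.16009521484375, 132.66732788085938), 91.17326354980469)
centre [ 519.98202877 -156.35527702   34.        ] rider [ 567.0911731  -179.65443002   41.        ] 0.0525558941447896 -26.315992857559422 disc r px (129.16009521484375, 132.66732788085938)
centre [ 520.03115258 -155.86371417   36.        ] rider [ 567.0911731  -179.65443002   41.        ] 0.05273180910252572 -26.818416227263135 disc r px (129.16009521484375, 132.66732788085938)
centre [ 520.08027639 -155.37215132   38.        ] rider [ 567.0911731  -179.65443002   41.        ] 0.05291175169526579 -27.317460466989115 disc r px (129.16009521484375, 132.66732788085938)
268 278 285 145 183
pointer ang -97.59469954789178 [array([ 0.51983821, -0.15971732,  0.0725    ]), array([ 0.52415093, -0.12737218,  0.0725    ])] [ 4.6828974e-02 -9.9890292e-01  2.8142538e+02  1.6400000e+02]
```

Emit:
carry_out(rows="0 3 -22 -2;0 0 -22 0;0 0 -22 0;0 0 -22 0;0 0 -22 0;0 0 -22 0;0 0 -22 0;0 0 -5 0;0 0 0 0", claw=50)

```text
t: 7.75
eef_pos: [0.5205, -0.1596, 0.0464]
tool_rot: [-0.0, 0.749, 0.663, 0.0]
contact_force: [-0.2, 0.0, 0.5]
gripper_width: 0.581
grasp_force: 0.0
```

Emit:
carry_out(rows="0 0 0 0;0 0 0 0;0 0 0 0;0 0 0 0;0 0 0 0;0 0 0 0", claw=0, force=40)

```text
t: 8.5
eef_pos: [0.5195, -0.1598, 0.0472]
tool_rot: [-0.0, 0.749, 0.663, -0.001]
contact_force: [-5.0, 1.3, 8.0]
gripper_width: 0.18
grasp_force: 40.3
```

Emit:
carry_out(rows="0 0 1 -10;0 0 0 -10;0 0 0 -10;0 0 0 -10;0 0 0 -10;0 0 0 -10;0 0 0 -10;0 0 0 -10;0 0 0 -10;0 0 0 -10")

```text
t: 9.75
eef_pos: [0.5199, -0.1605, 0.0472]
tool_rot: [0.0, 0.989, -0.15, -0.0]
contact_force: [0.0, -1.8, -5.6]
gripper_width: 0.181
grasp_force: 39.8
```

Emit:
carry_out(rows="0 0 0 -10;0 0 0 0;0 0 0 0")

```text
t: 10.12
eef_pos: [0.5199, -0.1605, 0.0472]
tool_rot: [0.0, 0.973, -0.232, -0.0]
contact_force: [-0.6, -5.7, -5.0]
gripper_width: 0.179
grasp_force: 40.0
```

```bash
python3 look.py w3; python3 - <<'E'
from h import *
import cv2
im=[read_camera(n)["img"] for n in("side","scene")]
a=cv2.resize(im[0][235:325,235:335],(400,360),interpolation=2);b=cv2.resize(im[1][205:295,165:265],(400,360),interpolation=2)
cv2.imwrite("pics/c3.png",np.hstack([a,b]))
E
```

```text
t 10.175 [ 0.5199 -0.1605  0.0472] [[0.892, -0.451, -0.0], [-0.451, -0.892, -0.001], [-0.0, 0.001, -1.0]] q7 [ 0.08394192  0.51696517  0.12723577  2.01531939 -0.10735897  0.61584436
 -1.75642469]
head [277.3 171.6] 0.60 atz [ 552.5 -173.8    0. ]
    3cam [ 544.2 -111.5   25.7] [41.6, 36.1, 66.2]
    wrists [527.9 -86.8 -98.2] [44.6, 30.0, 74.0]
collar_pin [277.6 171.8] 0.50 atz [ 563.9 -180.5   52. ]
    3cam [532.5 -85.3 100. ] [75.0, 58.1, 107.6]
    wrists [ 714.3 -285.8  887.9] [35.5, 35.5]
dial_top [284.2 306.9] 0.86 atz [ 518.6 -160.6   72.5]
    3cam [ 520.9 -160.1   71.9] [4.6, 5.3, 2.4]
    wrists [ 522.7 -162.3   78.6] [0.3, 0.3]
dial_pointer [282.7 173.4] 0.60 atz [ 559.6 -180.7   40. ]
    3cam [ 555.2 -180.6   28.4] [1.8, 1.8, 2.1]
    wrists [ 518.1 -133.7 -128.2] [31.5, 11.5, 27.4]
rider_mark [276.6 174.8] 0.69 atz [ 559.8 -177.7   38. ]
    3cam [ 540.6 -165.9  104.2] [38.8, 38.8]
    wrists [ 562.5 -179.4   51.1] [2.6, 2.5, 0.2]
```

View pics/w3.png

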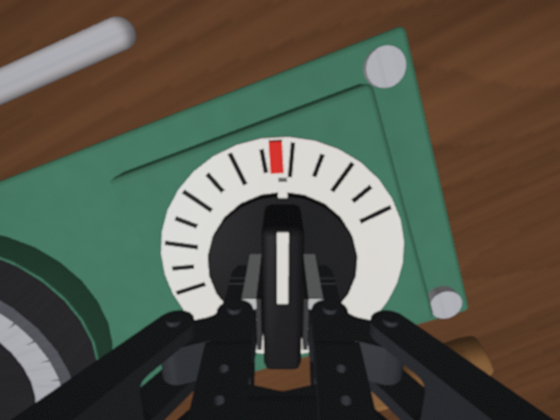

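The pointer (282,190) stands just clockwise of the rider's inner end (277,174), by about 2.5°. I'll nudge it back, release and check.

Emit:
carry_out(rows="0 0 0 2.5;0 0 0 0;0 0 0 0;0 0 0 0")

```text
t: 11.92
eef_pos: [0.5199, -0.1605, 0.0472]
tool_rot: [0.0, 0.977, -0.211, -0.0]
contact_force: [-1.3, -4.8, -5.3]
gripper_width: 0.185
grasp_force: 40.0
```

Emit:
carry_out(rows="0 0 0 0;0 0 0 0;0 0 10 0;0 0 20 0;0 0 30 0;0 0 30 0;0 0 20 0;0 0 0 0", claw=50)

```text
t: 12.92
eef_pos: [0.5218, -0.1597, 0.1595]
tool_rot: [-0.0, 0.977, -0.211, 0.002]
contact_force: [-0.1, -0.2, -0.6]
gripper_width: 0.588
grasp_force: 0.0
```

```bash
python3 look.py w4|grep -v -e wrists -e 3cam; python3 - <<'E'
from h import *
c=read_camera("wrist");im=c["img"].astype(int);b,g,r=im[...,0],im[...,1],im[...,2]
y,x=np.nonzero((r>150)&(g<90)&(b<90));print("red",x.mean(),y.mean(),len(x))
E
```

```text
t 12.975 [ 0.5209 -0.1594  0.1582] [[0.911, -0.413, 0.002], [-0.413, -0.911, -0.0], [0.002, -0.001, -1.0]] q7 [ 0.06392845  0.34885213  0.14609588  1.9493554  -0.06694237  0.84586106
 -1.75107755]
head [180.6 214.9] 0.73 atz [529.7 -60.3   0. ]
collar_top [ 19.2 308.9] 0.60 atz [538.9  25.  104. ]
collar_pin [ 16.3 308.6] 0.72 atz [524.8  84.2  52. ]
dial_top [285.9 209.6] 0.91 atz [ 519.1 -161.    72.5]
dial_pointer [282.4 139.8] 0.86 atz [ 559.6 -176.6   40. ]
rider_mark [285.2 140.8] 0.68 atz [ 557.8 -178.1   38. ]
red 282.86516853932585 124.84269662921348 89
```

View pics/w4.png

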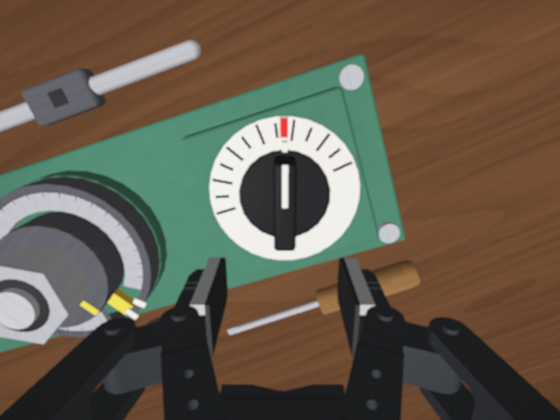

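Pointer and rider line up (both at column 285), so the dial is set. Now I'll go over the collar with the closing axis on a pair of flats (≈23°).

Emit:
carry_out(rows="2 20 10 10;2 20 10 10;2 20 10 10;2 20 10 10;2 20 10 10;2 20 10 10;2 20 10 10;2 20 10 10;2 20 0 10;0 4 0 10", claw=85)

```text
t: 15.42
eef_pos: [0.5385, 0.0262, 0.2375]
tool_rot: [-0.0, 0.788, 0.616, 0.0]
contact_force: [-0.5, -0.1, 0.2]
gripper_width: 0.998
grasp_force: 0.0
```

Emit:
carry_out(rows="0 0 0 10;0 0 0 10;0 0 0 10;0 0 0 7;0 0 0 0;0 0 0 0")

```text
t: 16.18
eef_pos: [0.5384, 0.0243, 0.2373]
tool_rot: [0.0, 0.556, 0.831, 0.0]
contact_force: [-0.2, -0.8, -0.4]
gripper_width: 0.997
grasp_force: 0.0
```

```bash
rm d.json; python3 look.py w5
```

```text
t 16.225 [0.5383 0.0243 0.2373] [[-0.382, 0.924, -0.0], [0.924, 0.382, -0.0], [0.0, -0.0, -1.0]] q7 [ 0.1220576   0.26968116 -0.33756281  1.85630322  0.10295584  1.03254297
  0.13470057]
head [248.3 222.8] 0.60 atz [531.3 -59.9   0. ]
    3cam [528.4 -60.5  -2.9] [0.4, 3.3, 3.2]
collar_top [285.8 190.5] 0.83 atz [542.9  22.8 104. ]
    3cam [539.6  21.2 100.7] [1.1, 3.4, 3.7]
collar_pin [218.3 173.7] 0.60 atz [483.4  -1.1  52. ]
    3cam [485.3   3.   45.2] [9.5, 4.9, 6.4]
    3cam [562.6  85.5  56. ] [4.9, 4.9]
dial_top [197.3 326.5] 0.60 atz [ 518.6 -159.9   72.5]
    3cam [ 516.7 -160.7   71.5] [4.1, 3.7, 1.9]
dial_pointer [234.7 335.7] 0.64 atz [ 564.5 -183.3   40. ]
    3cam [ 561.5 -182.9   37.5] [4.1, 4.3, 3.7]
rider_mark [337.6 124.4] 0.62 atz [571.8  83.9  38. ]
    3cam [ 631.7   62.2 -360.3] [15.9, 15.9]
```

View pics/w5.png

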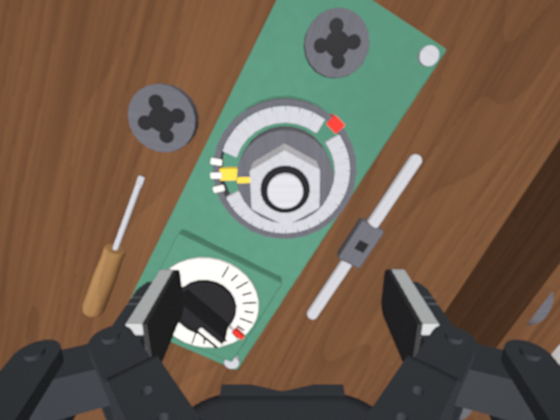

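The flats (columns 249/322) run parallel to the pads and centre on the tool. I'll descend and grip.

Emit:
carry_out(rows="2 0 -20 0;0 0 -20 0;0 0 -20 0;0 0 -20 0;0 0 -20 0;0 0 -20 0;0 0 -20 0;0 0 -15 0;0 0 -8 0;0 0 0 0", claw=76)

```text
t: 18.62
eef_pos: [0.5402, 0.0244, 0.074]
tool_rot: [-0.0, 0.555, 0.832, -0.0]
contact_force: [-0.1, 0.3, 0.1]
gripper_width: 0.892
grasp_force: 0.0
```

Emit:
carry_out(rows="0 0 0 0;0 0 0 0;0 0 0 0;0 0 0 0;0 0 0 0", claw=30, force=60)

```text
t: 19.25
eef_pos: [0.5408, 0.0244, 0.0753]
tool_rot: [0.001, 0.555, 0.832, 0.0]
contact_force: [-2.1, -0.3, 5.0]
gripper_width: 0.643
grasp_force: 67.2
```

Emit:
carry_out(rows="0 0 -3 0;0 0 -3 0;0 0 -3 0;0 0 0 0")

```text
t: 19.75
eef_pos: [0.5409, 0.0244, 0.0668]
tool_rot: [0.001, 0.555, 0.832, 0.0]
contact_force: [-3.4, -0.5, 11.0]
gripper_width: 0.644
grasp_force: 67.9
```

Emit:
carry_out(rows="0 0 -0.5 -5;0 0 0 -10;0 0 0 -10;0 0 0 -10;0 0 0 0")

```text
t: 20.38
eef_pos: [0.5414, 0.0245, 0.0667]
tool_rot: [0.001, 0.78, 0.625, 0.001]
contact_force: [-3.2, -0.8, 13.4]
gripper_width: 0.645
grasp_force: 68.0
```

Emit:
carry_out(rows="0 0 0 -10;0 0 0 -10;0 0 0 -10;0 0 0 -10;0 0 0 -10;0 0 0 -10;0 0 0 -10;0 0 0 -10;0 0 0 -10;0 0 0 -10")

```text
t: 21.62
eef_pos: [0.5421, 0.0231, 0.0668]
tool_rot: [-0.0, 0.98, -0.198, 0.002]
contact_force: [-0.7, -3.2, 12.0]
gripper_width: 0.644
grasp_force: 68.1
```

```bash
python3 look.py w6; python3 -c "
from h import *
print(get_obs()['torque'],get_obs()['contact_force'])"
```

```text
t 21.675 [0.5421 0.023  0.0667] [[0.919, -0.394, 0.004], [-0.394, -0.919, -0.001], [0.004, -0.001, -1.0]] q7 [-0.40895639  0.49722666  0.31871637  2.0238169  -0.24662901  0.65315117
 -1.90591613]
head [417.5 186.4] 0.98 atz [529.  -62.2   0. ]
    3cam [526.5 -62.   -7.3] [2.1, 1.4, 2.1]
    wrists [530.7 -60.2   2.7] [1.4, 1.4]
collar_top [282.2 313.2] 0.60 atz [546.5  21.4 104. ]
    3cam [536.7  24.1  90.4] [1.1, 0.4, 1.3]
    wrists [543.6  22.1 100.2] [0.4, 0.4]
collar_pin [163.8 253.7] 0.92 atz [566.3  77.2  52. ]
    3cam [559.6  87.7  29.8] [1.4, 1.4]
    wrists [535.8  34.5 111.4] [50.4, 50.4]
locked_mark [149.6 256.9] 0.61 atz [568.1  83.4  54. ]
    3cam [562.5  87.4  48.1] [1.7, 2.2, 3.5]
    3cam [ 555.4 -183.5   38. ] [1.4, 1.4]
    3cam [ 558.8 -181.2   35.6] [0.7, 0.7]
[-0.98114639  0.47988317 -0.16187041] [-1.89340297 -3.28914283 12.94532844]
```

View pics/w6.png

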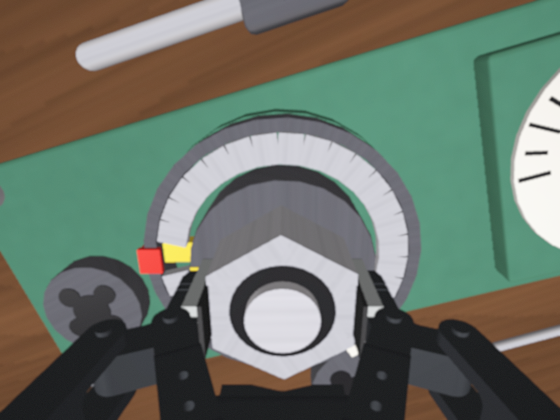

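The pin (178,251) stands in the notch, radially in line with the red mark (150,260). I'll let it up slowly while still gripped.

Emit:
carry_out(rows="0 0 3 0;0 0 3 0;0 0 2.5 0;0 0 0 0;0 0 0 0")

```text
t: 23.45
eef_pos: [0.542, 0.0231, 0.0747]
tool_rot: [-0.0, 0.981, -0.195, 0.002]
contact_force: [0.1, -3.4, 6.4]
gripper_width: 0.642
grasp_force: 67.4
```

Emit:
carry_out(rows="0 0 0 0;0 0 0 0;0 0 0 0;0 0 20 0;0 0 30 0;0 0 30 0;0 0 30 0;0 0 20 0;0 0 0 0;0 0 0 0", claw=80)

```text
t: 24.7
eef_pos: [0.5398, 0.0245, 0.2024]
tool_rot: [0.0, 0.981, -0.194, -0.001]
contact_force: [-0.4, -0.9, -0.2]
gripper_width: 0.935
grasp_force: 0.0
```

```bash
rm d.json; python3 look.py w7
```

```text
t 24.75 [0.5396 0.0244 0.2021] [[0.924, -0.381, -0.002], [-0.381, -0.924, -0.0], [-0.002, 0.001, -1.0]] q7 [-0.48138657  0.2993724   0.39073688  1.92945125 -0.13923894  0.94070945
 -1.98598502]
head [367.8 144.9] 0.55 atz [528.2 -61.7   0. ]
    3cam [525.6 -61.9  -9.7] [2.3, 3.0, 1.3]
    3cam [534.7  26.6  95.7] [0.7, 0.7]
collar_pin [210.  181.4] 0.84 atz [563.4  82.2  52. ]
    3cam [563.1  82.2  50.1] [0.5, 0.5]
    3cam [559.7  85.3  50.3] [5.3, 5.3]
dial_top [517.5 123.2] 0.78 atz [ 519.3 -160.6   72.5]
    3cam [ 522.5 -161.9   66.8] [3.6, 4.5, 5.0]
dial_pointer [503.7  62.6] 0.82 atz [ 560.4 -177.3   40. ]
    3cam [ 561.  -180.3   39.3] [2.1, 2.2, 2.5]
rider_mark [504.6  61.6] 0.79 atz [ 560.5 -179.2   38. ]
```

View pics/w7.png

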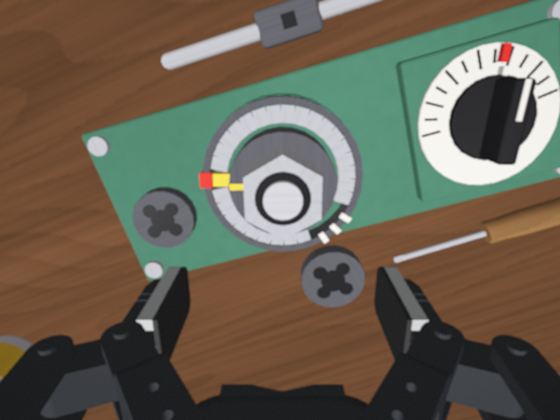

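The pin (220,180) sits up in the notch against the red mark (206,180), at a measured height of 50 mm. The pointer is still in line with the rider at (506,53). Handing in.

```bash
python3 -c "
from station import *
print(hand_in())"
```

```text
the job is handed in; nothing more can be done
None
```

The job is handed in after about 25 s of the 72 s allowed: the last picture shows the dial's pointer at the red rider, the collar's pin sprung up in the locked notch, the gripper clear and the loose parts in view in place; no verdict was returned.

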